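# Close the six-vial sample chamber

## Task

Close up the sample chamber that holds the six narrow vials: with the fingertips, push its tray fully home by the front of the nose, then push its hinged cover over from the outside until it is shut flat. Only push: do not grip anything or touch the vials, the tray behind the nose or the inside of the cover. Leave the other chamber, with the single wide jar, open as it is and everything else on the bench where it stands.

Things in the scene. Friction and masses are not known exactly. Their poses are not given: they have to be found in the camera images.
- six: low white chamber fixed to the bench, 150 mm wide, 100 mm tall. Own x points from its open front to its rear, y left, z up; origin on the bench under the centre of the open-topped well (x -75 to +75 mm; a rear block goes on to +120). A grey-nosed tray slides in along +x; a flat grey cover hinged on top of the +y wall stands open. Its tray carries six narrow amber vials
- one: low white chamber fixed to the bench, 150 mm wide, 100 mm tall. Own x points from its open front to its rear, y left, z up; origin on the bench under the centre of the open-topped well (x -75 to +75 mm; a rear block goes on to +120). A grey-nosed tray slides in along +x; a flat grey cover hinged on top of the +y wall stands open. Its tray carries one wide amber jar
- six_drawer (a joint): how far the six-vial tray stands out, m: 0 = fully home (a hard stop), up to 0.1, growing towards the chamber's own -x. Starts 0.045 to 0.08. Slides stiffly (about 3 N) and stays where it is left
- six_nose (a point): centre of the flat front face of the six-vial tray's solid nose block (nose 38 mm deep, 146 mm wide, 80 mm tall, from 13 to 93 mm above the bench); the face looks to the chamber's own -x. Even when home the nose stays in front of the housing: its face is then at own x -115 mm
- six_cover (a joint): angle of the six-vial chamber's cover, rad: 0 = shut flat, pi/2 = upright, 1.8 at most. Starts 1.35 to 1.6. Closing, its free edge swings up over and down to the chamber's own -y side. A stiff hinge: it stays at any angle until pushed (about 2 N near the free edge) and never falls shut by itself
- six_hinge (a point): on the outer face of the six-vial chamber's cover at the middle of its hinged side; the hinge axis runs along the chamber's own x, 9 mm under the outer face: at own y +75 mm, 100 mm above the bench. Site axes turn with the cover: z is the outer face's normal (up when shut), -y runs to the free edge
- six_edge (a point): middle of the free edge of the six-vial chamber's cover, on its outer face, 146 mm from the hinged side; cover 150 mm long along the hinge. Axes as the hinge point
- one_drawer (a joint): how far the single-jar tray stands out, m: 0 = fully home (a hard stop), up to 0.1, growing towards the chamber's own -x. Starts 0.045 to 0.08. Slides stiffly (about 3 N) and stays where it is left
- one_nose (a point): centre of the flat front face of the single-jar tray's solid nose block (nose 38 mm deep, 146 mm wide, 80 mm tall, from 13 to 93 mm above the bench); the face looks to the chamber's own -x. Even when home the nose stays in front of the housing: its face is then at own x -115 mm
- one_cover (a joint): angle of the single-jar chamber's cover, rad: 0 = shut flat, pi/2 = upright, 1.8 at most. Starts 1.35 to 1.6. Closing, its free edge swings up over and down to the chamber's own -y side. A stiff hinge: it stays at any angle until pushed (about 2 N near the free edge) and never falls shut by itself
- one_hinge (a point): on the outer face of the single-jar chamber's cover at the middle of its hinged side; the hinge axis runs along the chamber's own x, 9 mm under the outer face: at own y +75 mm, 100 mm above the bench. Site axes turn with the cover: z is the outer face's normal (up when shut), -y runs to the free edge
- one_edge (a point): middle of the free edge of the single-jar chamber's cover, on its outer face, 146 mm from the hinged side; cover 150 mm long along the hinge. Axes as the hinge point
- six_vials (a point): steel tray behind the nose, with its six vials (22 mm wide, 60 mm tall, tops 81 mm above the bench) and the steel plate on the back of the nose: not to be touched. Point: the middle of the six vials, half-way up
- six_liner (a point): black rubber liner, 130 x 120 x 6 mm, on the inside of the six-vial chamber's cover: not to be touched. Point: the middle of its exposed face
- jar: small amber jar, 48 mm wide, 65 mm tall, loose, stands between the two chambers; origin at the centre of its underside
- beaker: small clear beaker, 52 mm wide, 60 mm tall, loose, stands between the two chambers, behind the jar; origin at the centre of its underside
- scoop: steel sampling spoon, 170 mm long, 52 mm wide at its bowl, lying on the right of the bench, loose; origin under its middle, x axis along it
- dish: white shallow dish, 90 mm wide, 15 mm tall, on the left of the bench, loose; origin at the centre of its underside
- squat: clear squat jar, 60 mm wide, 80 mm tall, on the left of the bench, loose; origin at the centre of its underside

How it is judged:
On the way, in this order (a step that is already met when the one before it is completed fails the run):
1. the six-vial tray is pushed fully home while its cover still stands open (value of joint six_drawer below 0.0025 m and value of joint six_cover above 0.9 rad), for 0.2 s.
2. its cover is pushed shut (value of joint six_drawer below 0.0025 m and value of joint six_cover below 0.03 rad), for 0.2 s.
At the end, for the whole second after the job is handed in: The six-vial tray is home within 2.5 mm and its cover is shut within 0.03 rad (4 mm at the free edge); the single-jar chamber's tray and cover are still open as they were (all of step 2 and value of joint one_drawer above 0.035 m and value of joint one_cover above 1.2 rad); the robot touches nothing.
It fails at once if fingers touch the inside of the six-vial chamber's tray or its vials (gripping or hooking the nose does that) (contact force between the fingers and six_drawer_c1 above 1 N or contact force between the fingers and six_drawer_c2 above 1 N or contact force between the fingers and six_drawer_c3 above 1 N or contact force between the fingers and six_drawer_c4 above 1 N or contact force between the fingers and six_drawer_c5 above 1 N or contact force between the fingers and six_drawer_c6 above 1 N or contact force between the fingers and six_drawer_c7 above 1 N or contact force between the fingers and six_drawer_c8 above 1 N).
It fails at once if fingers touch the liner inside its cover (gripping the cover does that) (contact force between the fingers and six_cover_c1 above 1 N).
It fails at once if the single-jar chamber's tray or cover is moved by more than 10 mm (distance of any of one_nose, one_edge from where it was at the start of the episode above 0.01 m).
It fails at once if a loose thing on the bench is shifted or lifted by more than 25 mm (distance of any of jar, beaker, scoop, dish, squat from where it was at the start of the episode above 0.025 m).
It also fails if it takes over 48 s, if anything falls off the work surface, if the arm or the gripper's body presses on something with over 40 N, if the wrist force passes 120 N, or if a joint passes its speed limit or range.

## Robot

A 6-joint arm with a two-finger parallel gripper is mounted at the origin on the work surface. World frame = base frame: x ahead of the robot, y to its left, z up, the work surface at z = 0. Lengths are in m, angles in rad, forces in N, time in s.
With the tool pointing down it reaches from about 0.2 to 0.875 m from the base axis. Payload 3.4 kg.
Tool frame: the origin (TCP) lies between the finger pads; the fingertips stand 22 mm ahead of it and the grasp point (between the pads) lies 3 mm ahead of it (manip.tip_extent is the z of the fingertips in the tool frame, in m); z points along the fingers, y is the direction in which the jaws open and shut (so a half turn about z gives the same grasp; the last joint's range is limited). The gripper opens to 94 mm and grips with 3 to 60 N. Pads are 16 mm wide; open, the fingers measure 119 mm over their backs; the gripper's body (75 mm by 177 mm) begins 78 mm behind the grasp point.
Start: joints at [-1.305, 0.276, 1.505, -0, 1.361, -0.121], TCP at [0.217, -0.533, 0.227] pointing down, gripper open.
Joint ranges: [-2.89, 2.89], [-0.75, 2.08], [0.22, 2.7], [-1.18, 4.32], [0.11, 2.71], [-2.7, 2.7]. Speed limits (rad/s): [2.57, 2.57, 3.14, 3.14, 3.14, 3.14].

## Interface

Orientations are given as a rotation vector (axis times angle).
In Python, from bench import manip gives the robot as it stands.
- The arm moves only by the shell command python3 -m creep 'ROWS' [OPENING]. ROWS is JSON, a list of rows, each a list of 4 numbers: the shift along the tool's x, y, z in m, then the turn about the tool's z in rad. A call has exactly 8 rows; each row is the pose to reach, as a shift and turn from the pose measured when the call began, along the tool's axes at that moment; what a row does not reach only later rows make up. A row lasts 1/12 s, in which the tool goes at most 41.7 mm and 7.16 degrees, less where a joint would pass 70% of its speed; a pose out of reach is approached as far as the arm can. A call with a gripper value outside its range is refused whole. OPENING is the finger opening in m, from 0 to 0.094, set as the call begins (- or left out, the last holds). The fingers move at their own pace and stop on an object; the grip force is fixed at half the most. Time passes only in rows, so rows that repeat a pose let the fingers close, or fill a call up. It gives the time, the measured TCP pose, the force and the opening at its end, in the units of the state.
- manip.sense(): the state, without advancing time (a new reading comes with each control period).
- manip.read_camera(name): name is "scene" or "side" or "wrist"; returns a dict with "frame" (420x560x3 uint8, red, green, blue), "range_z" (420x560 float32, m along the optical axis (not along the pixel's ray), 0 where there is no reading), "vertical_fov" (degrees; the focal length in pixels is half the picture's height over the tangent of half this angle, whatever the lens; pixels are square), "cx", "cy" (the principal point, pixels), "R" (3x3) and "t" (3): a world point X has camera coordinates R X + t. Camera axes: x right, y down, z forward; pixel columns grow to the right and rows downward; lengths in m; the calibration is good to about 2 mm. A picture is of the moment at which its call begins.
- manip.finish_job(): hands the job in, once; it reports no verdict.
Trained networks look in the newest picture that a camera, given by its name, has taken for a name from the list of things; names that differ only in an ending like _2 or _b are one class to them, and where a whole thing is asked for, a point or a joint stands for the part that bears it (a point fixed in the world has none). Each returns a list of dicts, best first, with "confidence" (0 to 1); they miss things now and then, are a little off and sometimes report something else, mostly with a low value. They report only what shows in the picture. A call takes as long as a camera call.
- manip.find_in(thing, camera): "centre" ([x, y, z] in m, in world coordinates, good to about 4 mm: the middle of the surface that is visible of it).
- manip.regions_of(thing, camera): "mask" (420x560 bool, what is visible of it).
The state is a dict: "time_s": time; "joints": joint angles; "joint_vel": joint speeds; "tau": joint torques, N m; "position": TCP position; "tool_rot": TCP orientation; "force": force on the tool from outside, world axes, zero at the start; "ft_torque": the same for the moment, N m; "opening": opening from 0.0 (shut) to 1.0 (fully open).
Only numpy, scipy, OpenCV 4.12 (cv2) and the standard library are available. Lean on these libraries where they do the work, as an engineer would, in place of code of your own. Each camera call takes 0.05 s, during which the arm holds its last target.

## Working session

There is one attempt and no reset: what is moved stays moved. The work goes in short steps, Python scripts to look and compute and a shell command to move; the robot and the scene stay as the last step left them, time stands still between calls to the robot, and variables do not carry over. Pictures are saved under pics/ and viewed, and the job is handed in when it is done.

```bash
ls; mkdir -p pics; cat > h.py <<'E'
from bench import manip
import numpy as np, cv2
from scipy.spatial.transform import Rotation as R
def pts(c):
    H,W=c["range_z"].shape; f=H/2/np.tan(np.radians(c["vertical_fov"])/2)
    u,v=np.meshgrid(np.arange(W),np.arange(H)); z=c["range_z"]
    P=np.stack([(u-c["cx"])/f*z,(v-c["cy"])/f*z,z],-1)
    return (P-c["t"])@c["R"]   # R^T (p-t)
def save(c,n): cv2.imwrite("pics/"+n,c["frame"][:,:,::-1])
E
python3 - <<'E'
from h import *
s=manip.sense(); print(s["time_s"],s["position"],s["tool_rot"],s["force"],s["opening"],manip.tip_extent)
for n in ["scene","side"]:
    c=manip.read_camera(n); save(c,n+"0.png"); np.savez("%s0.npz"%n,**c)
    for t in ["six_nose","one_nose","six_hinge","six_edge","six_vials","six_liner","one_edge","jar","beaker","scoop","dish","squat","six","one"]:
        r=manip.find_in(t,n); print(n,t,[(np.round(q["centre"],3).tolist(),round(q["confidence"],2)) for q in r[:2]])
print(manip.sense()["time_s"])
E
```

```text
pics
0.0 [ 0.21676347 -0.53200825  0.22660495] [-3.08123646e+00 -6.03418983e-01  1.56470716e-04] [-0.60331883 -0.03300162  0.25443836] 1.0000483276124175 0.022
scene six_nose [([0.555, 0.156, 0.057], 0.8)]
scene one_nose [([0.579, -0.225, 0.04], 0.59)]
scene six_hinge [([0.652, 0.245, 0.186], 0.73)]
scene six_edge [([0.653, 0.24, 0.186], 0.94)]
scene six_vials [([0.551, 0.155, 0.053], 0.61)]
scene six_liner [([0.656, 0.246, 0.187], 0.64)]
scene one_edge [([0.66, -0.148, 0.206], 0.85)]
scene jar [([0.595, -0.007, 0.06], 0.65), ([0.66, -0.151, 0.205], 0.63)]
scene beaker [([0.676, 0.003, 0.04], 0.79), ([0.66, -0.15, 0.203], 0.74)]
scene scoop [([0.578, -0.222, 0.036], 0.69), ([0.497, -0.416, 0.013], 0.58)]
scene dish [([0.448, 0.42, 0.013], 0.81)]
scene squat [([0.592, 0.442, 0.079], 0.77), ([0.492, -0.416, 0.011], 0.63)]
scene six [([0.648, 0.198, 0.081], 0.88)]
scene one [([0.651, -0.202, 0.079], 0.7), ([0.446, 0.416, 0.013], 0.28)]
side six_nose [([0.535, 0.18, 0.069], 0.97)]
side one_nose [([0.53, -0.188, 0.069], 0.97), ([0.649, 0.249, 0.182], 0.35)]
side six_hinge [([0.649, 0.252, 0.185], 0.73)]
side six_edge [([0.646, 0.25, 0.182], 0.97)]
side six_vials [([0.533, 0.184, 0.064], 0.9)]
side six_liner [([0.648, 0.248, 0.187], 0.59)]
side one_edge [([0.649, -0.137, 0.176], 0.86)]
side jar [([0.587, 0.021, 0.038], 0.92)]
side beaker [([0.455, 0.41, 0.008], 0.7), ([0.677, -0.018, 0.055], 0.46)]
side scoop [([0.465, -0.441, 0.014], 0.69), ([0.645, 0.247, 0.179], 0.41)]
side dish [([0.459, 0.405, 0.01], 0.93)]
side squat [([0.578, 0.461, 0.083], 0.56)]
side six [([0.625, 0.245, 0.096], 0.66)]
side one [([0.643, -0.137, 0.098], 0.6), ([0.588, 0.019, 0.037], 0.17)]
1.5
```

View pics/scene0.png

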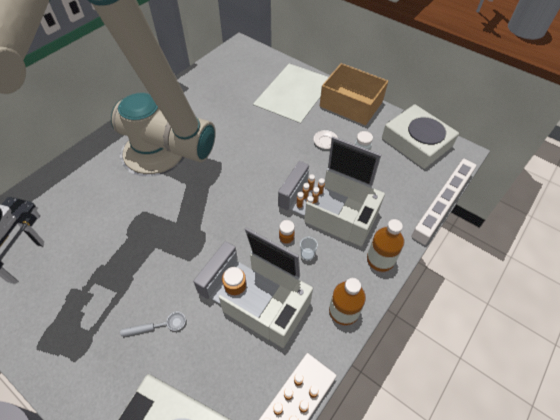

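View pics/side0.png

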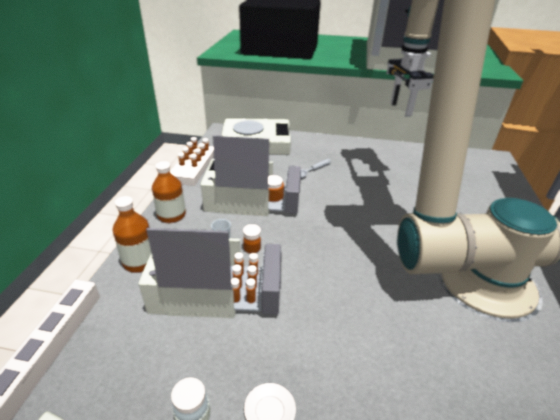

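The scene view shows the six-vial chamber at about (345,200), with its nose at (295,185) and its cover upright at (353,163). The single-jar chamber is at (265,300), and the jar (287,232) and beaker (308,250) stand between the two. The side view shows the outer face of the six cover at (190,260) and the nose at (271,280). Next I'll fit the geometry.

```bash
python3 - <<'E'
from h import *
cs={n:dict(np.load(n+"0.npz")) for n in ["scene","side"]}
allp=[]
for n,c in cs.items():
    c["vertical_fov"]=float(c["vertical_fov"]);P=pts(c); print(n,"cam at",-c["R"].T@c["t"])
    z=c["range_z"]>0
    X=P[z]; C=c["frame"][z].astype(int)
    m=(X[:,0]>.42)&(X[:,0]<.85)&(X[:,1]>.05)&(X[:,1]<.36)&(X[:,2]>.02)&(X[:,2]<.3)
    X=X[m];C=C[m]; allp.append((n,X,C))
    sp=C.max(1)-C.min(1); g=C.mean(1)
    # top of nose
    k=(abs(X[:,2]-.093)<.006)&(X[:,0]<.6)&(g<140)&(sp<40)
    print("nosetop",k.sum(), X[k].mean(0) if k.any() else 0, X[k].min(0),X[k].max(0))
    if k.sum()>10:
        r=cv2.minAreaRect(X[k][:,:2].astype(np.float32)*1000); print(r)
    # cover
    k=(X[:,2]>.115)&(X[:,0]<.76)
    Q=X[k]; 
    if len(Q)>20:
        for _ in range(4):
            mu=Q.mean(0);U,S,V=np.linalg.svd(Q-mu,full_matrices=False); d=(Q-mu)@V[2]; Q=Q[abs(d)<max(.004,2*d.std())]
        nn=V[2]*np.sign(V[2][1]); print("cover",len(Q),mu,"normal",nn,"rms",d.std(),Q.min(0),Q.max(0))
        nh=nn[:2]/np.linalg.norm(nn[:2]); print("yaw of +y",np.degrees(np.arctan2(-nh[0],nh[1])),"tilt angle rad",np.arctan2(np.hypot(*nn[:2]),nn[2]))
    # face of nose: points low 0.03-.085, front
    k=(X[:,2]>.03)&(X[:,2]<.085)&(g<140)&(sp<40)&(X[:,0]<.56)
    print("front pts",k.sum(), X[k].min(0) if k.any() else 0,X[k].max(0) if k.any() else 0)
E
```

```text
scene cam at [ 0.97326765 -0.54090577  1.09604128]
nosetop 85 [0.53965715 0.14769857 0.09165755] [0.50503265 0.07243043 0.08700357] [0.59986399 0.23186384 0.09872452]
((552.3538818359375, 152.14712524414062), (94.84941864013672, 159.31036376953125), 0.07440487295389175)
cover 1345 [0.65133799 0.23884279 0.18788406] normal [-0.1614171   0.98656121  0.02532774] rms 0.0022271745947615045 [0.57646392 0.22295212 0.11501869] [0.72300121 0.25525486 0.25106054]
yaw of +y 9.292166896773008 tilt angle rad 1.5454658777724446
front pts 347 [0.50346386 0.07051563 0.03036786] [0.55994519 0.21564152 0.08475294]
side cam at [0.39615302 0.73755244 0.68888251]
nosetop 99 [0.52512206 0.20457494 0.09040372] [0.47730204 0.10310795 0.08702523] [0.59962006 0.23914841 0.0962021 ]
((547.6026000976562, 171.17166137695312), (127.27163696289062, 114.7130355834961), 10.601613998413086)
cover 4235 [0.64494609 0.24804703 0.18573429] normal [-0.16193504  0.98494808  0.06045101] rms 0.0010078518964983319 [0.57129185 0.22997957 0.1150445 ] [0.72041203 0.26528925 0.24844473]
yaw of +y 9.336458127236863 tilt angle rad 1.5103084378220784
front pts 392 [0.47742611 0.12265765 0.03055724] [0.55733854 0.22146173 0.0849975 ]
```

```bash
cat >> h.py <<'E'
yaw=np.radians(9.3); O=np.array([.6578,.170,0]); A=np.array([[np.cos(yaw),np.sin(yaw),0],[-np.sin(yaw),np.cos(yaw),0],[0,0,1]])
def own(X): return (X-O)@A.T
def world(o): return np.asarray(o)@A+O
E
python3 - <<'E'
from h import *
for n in ["scene","side"]:
    c=dict(np.load(n+"0.npz")); c["vertical_fov"]=float(c["vertical_fov"]);P=own(pts(c)); ok=c["range_z"]>0
    X=P[ok];C=c["frame"][ok].astype(int);g=C.mean(1);sp=C.max(1)-C.min(1)
    m=(abs(X[:,1])<.1)&(X[:,0]>-.25)&(X[:,0]<.14)&(X[:,2]>.02)
    X=X[m];g=g[m];sp=sp[m]
    q=lambda a:np.round(np.percentile(a,[1,5,50,95,99])*1000,1)
    k=(X[:,0]<-.1)&(X[:,2]>.088)&(X[:,2]<.1); print(n,"nosetop x",q(X[k,0]),"y",q(X[k,1]),k.sum())
    k=(X[:,0]<-.1)&(X[:,2]>.03)&(X[:,2]<.085); print("nose low x",q(X[k,0]),"y",q(X[k,1]),k.sum())
    k=(X[:,0]>-.07)&(X[:,2]>.11);print("cover x",q(X[k,0]),"y",q(X[k,1]),"z",q(X[k,2]))
    k=(X[:,0]>-.1)&(X[:,2]>.094)&(X[:,2]<.106)&(g>150)
    print("housing top x",q(X[k,0]),"y",q(X[k,1]),k.sum())
    k=(X[:,0]>.08)&(X[:,2]>.094)&(X[:,2]<.106)
    print("rear top x",q(X[k,0]),"y",q(X[k,1]),k.sum())
    # one chamber cover
    Pw=pts(c)[ok]; 
    k=(Pw[:,0]>.5)&(Pw[:,0]<.76)&(Pw[:,1]<0)&(Pw[:,1]>-.22)&(Pw[:,2]>.12)&(Pw[:,2]<.28);print("one cover",q(Pw[k,0]),q(Pw[k,1]),q(Pw[k,2]))
for a in range(1):
    print("nose face centre home",world([-.115,0,.053]),"x axis",A[0],"y",A[1])
E
```

```text
scene nosetop x [-168.  -165.7 -148.7 -131.7 -130.8] y [-72.2 -68.9  -5.1  64.3  70.2] 446
nose low x [-166.6 -159.3 -128.3 -101.4 -100.4] y [-73.8 -72.6 -28.4  50.   63.9] 505
cover x [-68.8 -60.6   7.3  71.1  76.8] y [63.  64.7 69.4 75.4 78.7] z [115.2 122.  191.9 245.2 248.4]
housing top x [-67.5 -42.5  93.4 120.8 122.6] y [-76.  -74.4 -15.9  65.6  73.4] 555
rear top x [ 80.5  82.4 102.7 121.1 122.9] y [-75.4 -71.8  -7.4  64.3  71.9] 597
one cover [583.2 593.9 661.5 722.8 727.3] [-161.9 -159.5 -149.4 -136.1 -128.5] [122.3 129.9 206.  246.4 247.9]
side nosetop x [-170.9 -169.3 -152.5 -135.5 -133.7] y [-68.4 -60.9  10.6  70.6  73.3] 833
nose low x [-172.4 -169.3 -118.6 -102.4 -100.3] y [-44.5 -35.5  48.7  74.   74.8] 820
cover x [-68.5 -62.8   2.2  67.6  73.5] y [72.5 75.  79.2 83.3 84.4] z [112.1 118.5 185.7 244.1 246.8]
housing top x [-72.8 -64.5 105.5 118.3 119.6] y [-74.9 -69.6  49.5  75.1  76.4] 357
rear top x [ 82.3  86.3 106.2 118.4 119.6] y [-5.8  6.7 54.7 75.1 76.5] 345
one cover [577.9 583.8 650.1 717.6 723.8] [-155.2 -151.3 -139.1 -126.9 -123.7] [121.7 127.4 187.  241.5 245.4]
nose face centre home [0.54431159 0.15141556 0.053     ] x axis [0.98685572 0.16160382 0.        ] y [-0.16160382  0.98685572  0.        ]
```

The fit agrees with the given sizes: nose top at 93 mm, housing top at 100 mm, side faces at y ±75, and cover top at about 246 mm. The chamber yaw is 9.3° and its origin is (0.658, 0.170). The tray is out about 55 mm and the cover is at about 1.51 rad. I'll close the fingers and move in front of the nose, high first, turning the tool to line up with the chamber.

```bash
cat > st.py <<'E'
from h import *
import sys
s=manip.sense(); p=np.array(s["position"]); T=R.from_rotvec(s["tool_rot"]).as_matrix()
tip=p+T[:,2]*.022; o=own(tip)
print("t",round(s["time_s"],2),"tcp",p.round(4),"tip own mm",(o*1000).round(1),"force own",(A@np.array(s["force"])).round(1),"open",round(s["opening"],3),
 "yawerr deg",round(np.degrees(np.arctan2(T[1,0],T[0,0])-yaw),2), "tilt", T[:,2].round(3))
if len(sys.argv)>1:
    g=world(np.array(list(map(float,sys.argv[1:4])))/1000); print("shift tool",(T.T@(g-tip)).round(4),"turn",round(np.arctan2(T[1,0],T[0,0])-yaw,3))
E
python3 st.py -215 -10 205
python3 -m creep '[[0.46,-0.53,0,0.225],[0.46,-0.53,0,0.225],[0.46,-0.53,0,0.225],[0.46,-0.53,0,0.225],[0.46,-0.53,0,0.225],[0.46,-0.53,0,0.225],[0.46,-0.53,0,0.225],[0.46,-0.53,0,0.225]]' 0
python3 st.py -215 -10 205
```

```text
t 1.5 tcp [ 0.2169 -0.5326  0.2275] tip own mm [-548.6 -622.1  205.5] force own [-0.8  0.2  0.1] open 1.001 yawerr deg 12.86 tilt [ 0. -0. -1.]
shift tool [ 4.615e-01 -5.225e-01  4.000e-04] turn 0.224
time_s: 2.17
position: [0.3244, -0.2151, 0.2277]
tool_rot: [3.131, 0.252, 0.001]
force: [0.7, 0.8, 1.6]
opening: 0.471
t 2.17 tcp [ 0.3244 -0.2151  0.2277] tip own mm [-391.2 -326.2  205.7] force own [0.9 0.7 1.6] open 0.471 yawerr deg -0.09 tilt [ 0.001 -0.001 -1.   ]
shift tool [ 0.1757 -0.3165  0.0006] turn -0.001
```

```bash

python3 -m creep '[[0.175,-0.316,0,0],[0.175,-0.316,0,0],[0.175,-0.316,0,0],[0.175,-0.316,0,0],[0.175,-0.316,0,0],[0.175,-0.316,0,0],[0.175,-0.316,0,0],[0.175,-0.316,0,0]]' 0
python3 st.py -215 -10 45
```

```text
time_s: 2.83
position: [0.4368, 0.0991, 0.228]
tool_rot: [3.13, 0.253, 0.003]
force: [1.3, -0.7, -0.6]
opening: 0.006
t 2.83 tcp [0.4368 0.0991 0.228 ] tip own mm [-229.5  -34.3  206. ] force own [ 1.1 -0.9 -0.6] open 0.006 yawerr deg -0.05 tilt [ 0.002 -0.001 -1.   ]
shift tool [ 0.0142 -0.0244  0.161 ] turn -0.001
```

```bash

python3 -m creep '[[0.01,-0.024,0.03,0],[0.01,-0.024,0.07,0],[0.01,-0.024,0.11,0],[0.01,-0.024,0.14,0],[0.01,-0.024,0.155,0],[0.01,-0.024,0.16,0],[0.01,-0.024,0.16,0],[0.01,-0.024,0.16,0]]' 0
python3 st.py -123 -10 45
python3 - <<'E'
from h import *
c=manip.read_camera("side"); save(c,"side1.png")
E
```

```text
time_s: 3.5
position: [0.444, 0.1243, 0.0687]
tool_rot: [3.131, 0.253, 0.005]
force: [-0.1, 0.5, 1.0]
opening: 0.003
t 3.5 tcp [0.444  0.1243 0.0687] tip own mm [-218.3  -10.5   46.7] force own [-0.   0.5  1. ] open 0.003 yawerr deg -0.06 tilt [ 0.003 -0.001 -1.   ]
shift tool [ 0.0952 -0.0007  0.002 ] turn -0.001
```

View pics/side1.png

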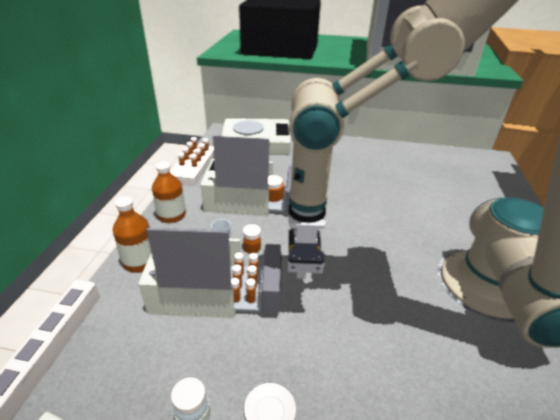

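The closed fingers hang at (306,275), in front of the nose at (272,270), and the body clears the cover. Next I push along tool +x.

```bash

python3 -m creep '[[0.015,0,0,0],[0.03,0,0,0],[0.04,0,0,0],[0.05,0,0,0],[0.06,0,0,0],[0.07,0,0,0],[0.08,0,0,0],[0.082,0,0,0]]' 0
python3 st.py -123 -10 45
```

```text
time_s: 4.22
position: [0.528, 0.1379, 0.0697]
tool_rot: [3.131, 0.253, 0.012]
force: [-2.0, -0.7, 2.5]
opening: 0.004
t 4.22 tcp [0.528  0.1379 0.0697] tip own mm [-133.1  -10.7   47.7] force own [-2.1 -0.4  2.5] open 0.004 yawerr deg -0.07 tilt [ 0.008  0.    -1.   ]
shift tool [ 0.0101 -0.0007  0.0028] turn -0.001
```

```bash

python3 -m creep '[[0.002,0,0,0],[0.004,0,0,0],[0.006,0,0,0],[0.008,0,0,0],[0.01,0,0,0],[0.011,0,0,0],[0.012,0,0,0],[0.012,0,0,0]]' 0
python3 st.py -123 -10 45
```

```text
time_s: 4.88
position: [0.538, 0.1396, 0.0696]
tool_rot: [3.131, 0.253, 0.006]
force: [-6.3, -1.4, 3.3]
opening: 0.004
t 4.88 tcp [0.538  0.1396 0.0696] tip own mm [-123.   -10.7   47.6] force own [-6.4 -0.3  3.3] open 0.004 yawerr deg -0.07 tilt [ 0.004 -0.    -1.   ]
shift tool [ 0.     -0.0007  0.0026] turn -0.001
```

```bash

python3 -m creep '[[0.001,0,0,0],[0.002,0,0,0],[0.003,0,0,0],[0.004,0,0,0],[0.005,0,0,0],[0.006,0,0,0],[0.006,0,0,0],[0.006,0,0,0]]' 0
python3 st.py -123 -10 45
```

```text
time_s: 5.55
position: [0.538, 0.1395, 0.0697]
tool_rot: [3.129, 0.254, -0.013]
force: [-14.5, -2.9, 11.5]
opening: 0.004
t 5.55 tcp [0.538  0.1395 0.0697] tip own mm [-123.4  -10.7   47.7] force own [-14.8  -0.5  11.5] open 0.004 yawerr deg -0.03 tilt [-0.008 -0.003 -1.   ]
shift tool [ 0.0004 -0.0007  0.0027] turn -0.001
```

The position stays at -123 mm while the force rises to 15 N, so this is the hard stop: the finger half-width of 8 mm puts the nose face at -115 mm. Now I back off and check.

```bash

python3 -m creep '[[-0.01,0,0,0],[-0.025,0,0,0],[-0.04,0,0,0],[-0.05,0,-0.02,0],[-0.05,0,-0.05,0],[-0.05,0,-0.09,0],[-0.05,0,-0.13,0],[-0.05,0,-0.17,0]]' 0
python3 st.py -123 -10 45
python3 - <<'E'
from h import *
q=lambda a:np.round(np.percentile(a,[1,5,50,95,99])*1000,1)
for n in ["scene","side"]:
    c=manip.read_camera(n); save(c,n+"2.png")
    P=own(pts(c)); X=P[c["range_z"]>0]
    k=(abs(X[:,1])<.075)&(X[:,0]<-.07)&(X[:,0]>-.19)&(X[:,2]>.088)&(X[:,2]<.1); print(n,"nosetop x",q(X[k,0]),"y",q(X[k,1]),k.sum())
    k=(abs(X[:,1])<.11)&(X[:,0]>-.07)&(X[:,0]<.07)&(X[:,2]>.11)&(X[:,2]<.27);print("cover y",q(X[k,1]),"z",q(X[k,2]))
E
```

```text
time_s: 6.22
position: [0.4916, 0.1322, 0.2425]
tool_rot: [3.13, 0.253, -0.005]
force: [0.6, -0.5, -0.4]
opening: 0.003
t 6.22 tcp [0.4916 0.1322 0.2425] tip own mm [-170.2  -10.5  220.5] force own [ 0.5 -0.5 -0.4] open 0.003 yawerr deg -0.04 tilt [-0.003 -0.002 -1.   ]
shift tool [ 0.0477 -0.0007  0.1754] turn -0.001
scene nosetop x [-110.8 -109.2  -91.4  -74.9  -73.1] y [-72.7 -69.2  -4.3  63.9  70.8] 469
cover y [63.1 64.4 69.  74.  76.9] z [115.5 122.1 191.9 245.6 248.4]
side nosetop x [-113.9 -112.5  -95.5  -78.1  -74.1] y [-68.8 -63.2  10.5  70.7  73.4] 842
cover y [72.5 75.1 79.2 83.4 84.6] z [111.7 118.2 185.8 244.2 246.8]
```

```bash
python3 st.py 0 150 290
```

```text
t 6.32 tcp [0.4962 0.1329 0.2477] tip own mm [-165.3  -10.6  225.7] force own [0.4 0.3 0.3] open 0.008 yawerr deg -0.03 tilt [ 0.012 -0.    -1.   ]
shift tool [ 0.1659 -0.1605 -0.0627] turn -0.001
```

View pics/side2.png

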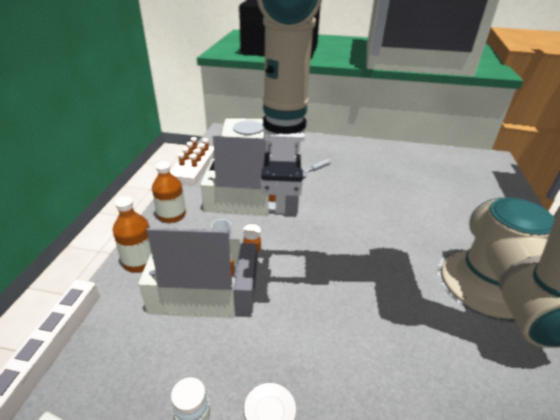

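The nose at (245,278) has moved back about 56 mm, so its face is at about -115 mm own x, which is home. The cover is unchanged. Now I go around the cover on its +y side, shifting y first and then x.

```bash

python3 -m creep '[[0,-0.04,0,0],[0,-0.08,0,0],[0,-0.12,0,0],[0,-0.16,0,0],[0,-0.16,0,0],[0.04,-0.16,0,0],[0.08,-0.16,0,0],[0.12,-0.16,0,0]]' 0
python3 st.py 0 120 218
```

```text
time_s: 6.98
position: [0.5907, 0.311, 0.2485]
tool_rot: [3.131, 0.256, 0.022]
force: [0.8, 0.5, -0.7]
opening: 0.007
t 6.98 tcp [0.5907 0.311  0.2485] tip own mm [-43.1 150.  226.5] force own [ 0.9  0.3 -0.7] open 0.007 yawerr deg 0.06 tilt [ 0.014  0.001 -1.   ]
shift tool [0.043  0.03   0.0091] turn 0.001
```

```bash

python3 -m creep '[[0.02,0.01,0,0],[0.04,0.02,0.005,0],[0.043,0.03,0.009,0],[0.043,0.035,0.01,0],[0.043,0.04,0.01,0],[0.043,0.045,0.01,0],[0.043,0.045,0.01,0],[0.043,0.045,0.01,0]]' 0
python3 st.py 0 88 215
python3 - <<'E'
from h import *
c=manip.read_camera("side"); save(c,"side3.png")
E
```

```text
time_s: 7.65
position: [0.6399, 0.2737, 0.2402]
tool_rot: [-3.131, -0.256, -0.024]
force: [0.1, 0.8, 0.1]
opening: 0.005
t 7.65 tcp [0.6399 0.2737 0.2402] tip own mm [ -0.6 105.2 218.2] force own [0.2 0.8 0.1] open 0.005 yawerr deg 0.06 tilt [ 0.015  0.002 -1.   ]
shift tool [0.0005 0.0172 0.0032] turn 0.001
```

View pics/side3.png

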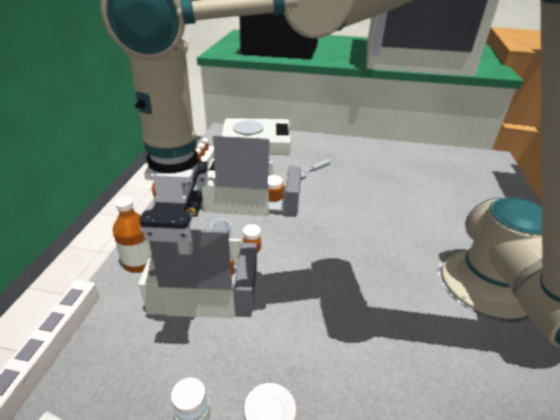

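The fingers at (185,238) are on the outside of the cover, near its free edge, and clear of it. Now I push along the arc.

```bash

python3 -m creep '[[0,0.009,0.001,0],[0,0.017,0.003,0],[0,0.028,0.004,0],[0,0.04,0.005,0],[0,0.051,0.008,0],[0,0.062,0.011,0],[0,0.072,0.017,0],[0,0.082,0.022,0]]' 0
python3 st.py 0 5 181
python3 - <<'E'
from h import *
c=manip.read_camera("side"); save(c,"side4.png")
P=own(pts(c)); X=P[(c["range_z"]>0)]
k=(abs(X[:,0])<.07)&(abs(X[:,0])>.03)&(X[:,1]<.085)&(X[:,1]>-.08)&(X[:,2]>.11)&(X[:,2]<.26);Q=X[k]
b=np.polyfit(Q[:,1],Q[:,2],1); r=Q[:,2]-np.polyval(b,Q[:,1]); Q=Q[abs(r)<.01]; b=np.polyfit(Q[:,1],Q[:,2],1); print("theta",-np.arctan(b[0]),len(Q),Q.min(0),Q.max(0))
E
```

```text
time_s: 8.37
position: [0.654, 0.1915, 0.2177]
tool_rot: [-3.131, -0.256, -0.024]
force: [-0.1, 0.5, 0.1]
opening: 0.006
t 8.37 tcp [0.654  0.1915 0.2177] tip own mm [1.000e-01 2.180e+01 1.957e+02] force own [-0.   0.5  0.1] open 0.006 yawerr deg 0.04 tilt [ 0.016  0.001 -1.   ]
shift tool [-0.0003  0.0168  0.0147] turn 0.001
theta 0.9332589944978226 2652 [-0.06997989 -0.00800792  0.11000492] [0.06999781 0.08228525 0.22327018]
```

View pics/side4.png

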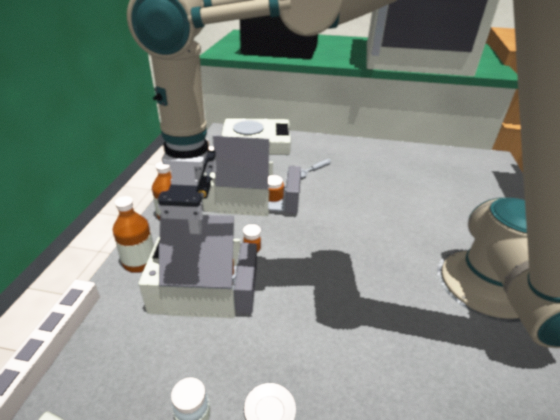

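The cover now leans to about 0.93 rad, as predicted, with the fingers on its outer face at (180,228). I continue along the arc.

```bash

python3 -m creep '[[0,0.008,0.007,0],[0,0.017,0.015,0],[0,0.024,0.024,0],[0,0.031,0.033,0],[0,0.037,0.043,0],[0,0.042,0.053,0],[0,0.045,0.064,0],[0,0.047,0.07,0]]' 0
python3 st.py 0 -28 109
```

```text
time_s: 9.08
position: [0.6617, 0.1423, 0.1442]
tool_rot: [3.129, 0.253, 0.017]
force: [-0.5, 0.0, 0.6]
opening: 0.006
t 9.08 tcp [0.6617 0.1423 0.1442] tip own mm [ -0.4 -28.  122.2] force own [-0.5  0.1  0.6] open 0.006 yawerr deg -0.05 tilt [ 0.011 -0.001 -1.   ]
shift tool [ 0.0002 -0.0001  0.0132] turn -0.001
```

```bash

python3 -m creep '[[0,0,0.003,0],[0,0,0.006,0],[0,0,0.009,0],[0,0,0.011,0],[0,0,0.013,0],[0,0,0.015,0],[0,0,0.016,0],[0,0,0.016,0]]' 0
python3 st.py 0 -28 109
```

```text
time_s: 9.75
position: [0.662, 0.1425, 0.1311]
tool_rot: [3.129, 0.254, 0.02]
force: [-3.3, -0.6, 11.0]
opening: 0.004
t 9.75 tcp [0.662  0.1425 0.1311] tip own mm [ -0.  -27.9 109.1] force own [-3.4 -0.1 11. ] open 0.004 yawerr deg -0.02 tilt [ 0.013 -0.001 -1.   ]
shift tool [0.     0.0001 0.0001] turn -0.0
```

The tip is at 109.1 mm, where the outer face must be when shut, and the force is rising. I press a little more, then lift straight off.

```bash

python3 -m creep '[[0,0,0.002,0],[0,0,0.004,0],[0,0,0.005,0],[0,0,0.005,0],[0,0,0.005,0],[0,0,0.005,0],[0,0,0.005,0],[0,0,0.005,0]]' 0
python3 st.py
python3 -m creep '[[0,0,-0.01,0],[0,0,-0.03,0],[0,0,-0.06,0],[0,0,-0.1,0],[0,0,-0.14,0],[0,0,-0.17,0],[0,0,-0.19,0],[0,0,-0.2,0]]' 0
python3 st.py
python3 - <<'E'
from h import *
q=lambda a:np.round(np.percentile(a,[1,5,50,95,99])*1000,1)
for n in ["scene","side"]:
    c=manip.read_camera(n); save(c,n+"5.png")
    X0=pts(c)[c["range_z"]>0]; X=own(X0)
    k=(abs(X[:,1])<.072)&(X[:,0]<-.08)&(X[:,0]>-.19)&(X[:,2]>.086)&(X[:,2]<.1); print(n,"nosetop x",q(X[k,0]),k.sum())
    k=(abs(X[:,0])<.07)&(abs(X[:,1]-.01)<.07)&(X[:,2]>.08)&(X[:,2]<.16);Q=X[k];b=np.polyfit(Q[:,1],Q[:,2],1);print("cover z",q(Q[:,2]),"slope",b,k.sum())
    k=(X0[:,0]>.5)&(X0[:,0]<.76)&(X0[:,1]<0)&(X0[:,1]>-.22)&(X0[:,2]>.12)&(X0[:,2]<.28);print("one cover",q(X0[k,0]),q(X0[k,1]),q(X0[k,2]))
    for t in ["one_nose","one_edge","jar","beaker","scoop","dish","squat"]:
        print(t,[(np.round(r["centre"],3).tolist(),round(r["confidence"],2)) for r in manip.find_in(t,n)[:2]])
E
```

```text
time_s: 10.42
position: [0.6619, 0.1425, 0.131]
tool_rot: [3.128, 0.254, 0.025]
force: [-7.3, -0.6, 18.3]
opening: 0.004
t 10.42 tcp [0.6619 0.1425 0.131 ] tip own mm [ -0.  -27.9 109. ] force own [-7.3  0.6 18.3] open 0.004 yawerr deg 0.0 tilt [ 0.016 -0.001 -1.   ]
time_s: 11.08
position: [0.6597, 0.1434, 0.3354]
tool_rot: [3.129, 0.255, 0.036]
force: [0.6, 0.0, -0.0]
opening: 0.004
t 11.08 tcp [0.6597 0.1434 0.3354] tip own mm [ -1.9 -26.7 313.4] force own [ 0.6 -0.1 -0. ] open 0.004 yawerr deg 0.03 tilt [ 0.023 -0.    -1.   ]
scene nosetop x [-111.4 -109.7  -95.5  -81.8  -80.4] 369
cover z [105.5 106.8 109.9 113.2 114.4] slope [-0.00077005  0.1099721 ] 1652
one cover [584.2 593.8 661.7 722.5 727.2] [-161.9 -159.4 -149.4 -136.  -129. ] [121.6 129.5 206.  246.4 248.3]
one_nose [([0.578, -0.22, 0.039], 0.91)]
one_edge [([0.662, -0.148, 0.205], 0.8)]
jar [([0.596, -0.01, 0.055], 0.71), ([0.567, 0.125, 0.09], 0.49)]
beaker [([0.672, 0.003, 0.038], 0.67)]
scoop [([0.495, -0.414, 0.013], 0.91), ([0.652, -0.202, 0.08], 0.22)]
dish [([0.446, 0.405, 0.014], 0.47), ([0.568, 0.126, 0.091], 0.2)]
squat [([0.591, 0.437, 0.055], 0.96)]
side nosetop x [-114.  -112.9  -97.5  -81.8  -80.4] 741
cover z [ 81.6  88.3 109.3 111.1 111.7] slope [-0.07064563  0.1086881 ] 3478
one cover [578.  583.9 650.1 717.8 724.1] [-154.5 -151.4 -139.1 -126.7 -123.4] [121.8 127.6 186.9 241.7 245.8]
one_nose [([0.53, -0.189, 0.07], 0.61), ([0.655, 0.223, 0.1], 0.28)]
one_edge [([0.586, 0.016, 0.054], 0.66), ([0.65, -0.141, 0.176], 0.6)]
jar [([0.586, 0.015, 0.056], 0.71)]
beaker [([0.672, -0.005, 0.051], 0.57), ([0.528, -0.187, 0.066], 0.57)]
scoop [([0.463, -0.443, 0.015], 0.53)]
dish [([0.461, 0.406, 0.012], 0.7), ([0.527, -0.188, 0.069], 0.55)]
squat [([0.577, 0.461, 0.08], 0.84), ([0.586, 0.013, 0.055], 0.39)]
```

View pics/side5.png

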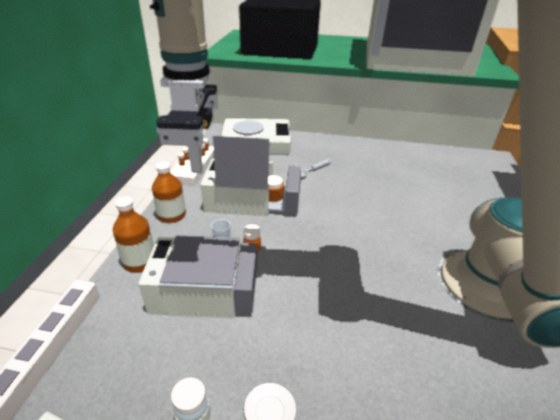

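View pics/scene5.png

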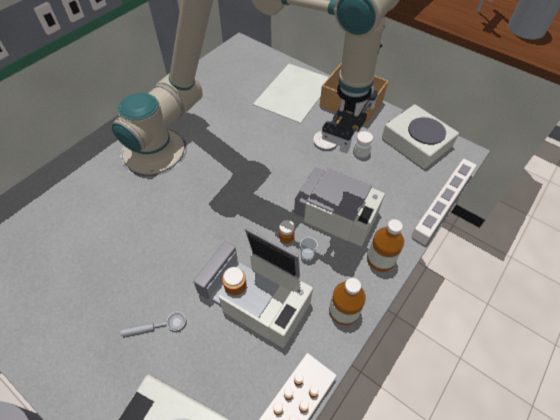

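The six-vial chamber at (340,205) is shut flat. In the scene view its slope is about 0.001 rad at 110 mm height. The tray is home, and the jar chamber and loose things look unchanged. The side camera's fitted slope of -0.07 took in side-wall points (z down to 82 mm), but its median cover height is 109.3 mm. The robot is clear, so I'm handing in.

```bash
python3 -c "
from bench import manip
print(manip.finish_job())"
```

```text
the job is handed in; nothing more can be done
None
```

The six-vial chamber is closed and the job is handed in, at about 12–13 s of the 48 s allowed; no verdict was reported.

**What I did:** With the fingers closed, I pushed the tray in by the front of its nose until it hit the hard stop (about 15 N, nose face at about -115 mm own x). I then went round outside the cover, pushed it over along its arc and pressed it flat (18 N, fingertip at 109.0 mm). Last, I lifted the tool about 200 mm clear.

**Last checks:**
- **Cover:** the scene camera puts it at 110 mm with a slope of about 0.001 rad, so it is shut flat.
- **Tray:** the nose-top points lie where they should with the tray home.
- **Everything else:** the single-jar chamber's cover points are within about 1 mm of the start. Its nose and the loose things were found again in place, within the networks' scatter. The largest difference was about 15 mm, on two detections (the dish and the beaker).
- **Robot:** the wrist force was about zero after lifting.

**One disagreement:** the side camera's slope fit gave -0.07 rad. I put this down to points on the chamber's side wall (down to 82 mm) getting into the fit, because its median cover height, 109.3 mm, agrees with shut. I did not redo that fit.

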